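# Close the gasketed cover of a filter housing

### The arm

A 6-joint arm with a two-finger parallel gripper is mounted at the origin on a cart in front of the work surface, level with it; the furniture and walls round the work are solid. World frame = base frame: x ahead of the robot, y to its left, z up, the work surface at z = 0. Lengths are in mm, angles in rad, forces in N, time in s.
With the tool pointing down it reaches from about 250 to 775 mm from the base axis. Payload 8.9 kg.
Tool frame: the origin (TCP) lies midway between the tips of the shut fingers; the grasp point (between the pads) lies 19 mm behind it; z points along the fingers, y is the line along which they close (so a half turn about z gives the same grasp; the last joint's range is limited). The gripper opens to 85 mm and grips with 20 to 120 N. Pads are 22 mm wide; open, the fingers measure 114 mm over their backs; the gripper's body (76 mm by 85 mm) begins 54 mm behind the grasp point. The pads swing forward as they close: fully open they stand 13 mm farther back than shut.
Start: joints at [-1.301, 0.291, -0.153, 1.127, 0, 1.431], TCP at [208.693, -481.737, 231.305] pointing down, gripper open.
Joint ranges: [-2.52, 2.52], [-0.91, 1.74], [-1.3, 1.37], [-1.96, 2.02], [-1.52, 1.47], [-3.14, 3.14]. Speed limits (rad/s): [2.22, 2.22, 2.79, 3.14, 3.14, 3.14].

### API

Orientations are given as a rotation vector (axis times angle).
In Python, from cell import bot gives the robot as it stands.
- The arm moves only by the tool apply_moves, never from a script. Its argument "plan" is a list of rows, each an object with "offset": the shift along the tool's x, y, z in m, a list of three; "angular": the turn, a rotation vector about the tool's x, y, z in rad, a list of three; "claw": the finger opening in m, from 0 to 0.0854. In form: [{"offset": [x, y, z], "angular": [wx, wy, wz], "claw": claw}, ...]. A call has exactly 10 rows; each row is the pose to reach, as a shift and turn from the pose commanded when the call began, along the tool's axes at that moment; what a row does not reach only later rows make up. A row lasts 1/8 s, in which the tool goes at most 62.5 mm and 10.7 degrees, less where a joint would pass 70% of its speed; a pose out of reach is approached as far as the arm can. A call with a gripper value outside its range is refused whole. The fingers move at their own pace and stop on an object; "newtons" is the grip in N (left out, the last holds). Time passes only in rows, so rows that repeat a pose let the fingers close, or fill a call up. It gives the time, the measured TCP pose, the force, the opening and the grip force at its end, in the units of the state.
- bot.observe(): the state, without advancing time (a new reading comes with each control period).
- bot.get_image(name): name is "scene" or "top" or "wrist"; returns a dict with "color" (480x640x3 uint8, red, green, blue), "mtx" (3x3 intrinsics, pixels), "extrinsics" (4x4, takes a point from camera to world coordinates); the wrist camera has in their place "T_tool_cam" (4x4, takes a point from camera to tool coordinates, whose origin is the TCP and whose axes are the flange's). Camera axes: x right, y down, z forward; pixel columns grow to the right and rows downward; lengths in mm; the calibration is good to about 2 mm. The wrist camera is an equidistant fisheye: a pixel r from the principal point sees the ray r / f radians off the axis. A picture is of the moment at which its call begins: read the wrist's pose just before it. There is no depth.
- bot.sign_off(): hands the job in; it is judged then, once.
Trained networks look in a picture, given as the dict that the camera call returned (one of the last four; its "shot" number tells which), for a name from the list of things; names that differ only in an ending like _2 or _b are one class to them, and where a whole thing is asked for, a point or a joint stands for the part that bears it (a point fixed in the world has none). Each returns a list of dicts, best first, with "confidence" (0 to 1); they miss things now and then, are a little off and sometimes report something else, mostly with a low value. They report only what shows in the picture. A call takes as long as a camera call.
- bot.search_frame(picture, label): "box" ([left, top, right, bottom] in pixels, round what is visible of it).
- bot.outline_of(picture, label): "region" (480x640 bool, what is visible of it) and "box" ([left, top, right, bottom] in pixels, round what is visible of it).
- bot.pinpoint(picture, label): "location" ([column, row] in pixels: a listed point, or the origin of a listed thing).
The state is a dict: "time_s": time; "q": joint angles; "joint_velocities": joint speeds; "joint_torque": joint torques, N m; "tool_pos": TCP position; "tool_rot": TCP orientation; "force": force on the tool from outside, world axes, zero at the start; "torque": the same for the moment, N m; "gripper_width": opening from 0.0 (shut) to 1.0 (fully open); "grip_force": force on a finger pad.
Only numpy, scipy, OpenCV 4.12 (cv2) and the standard library are available. Lean on these libraries where they do the work, as an engineer would, in place of code of your own. Each camera call takes 0.05 s, during which the arm holds its last target. There are 200 camera calls.

### The job

The cover of the cast filter housing lies on its gasket with the four wing nuts slack. Push the cover along its slots until it is firmly up against the raised ledge, then tighten the nuts clockwise in cross order (one nut, the one diagonally across from it, then the other two), each in one visit by the half turn or so that it takes until you feel it come up firm, so that the cover sits down evenly. Do not shove the cover hard, do not force a nut past the point where it has come up firm, and leave the tools and the tin beside the housing alone.

Things in the scene. Friction and masses are not known exactly. Their poses are not given: they have to be found in the camera images.
- housing: grey cast aluminium filter housing fixed to the bench, 146 x 176 x 38 mm without cover; origin at the centre of its underside, y along its long side towards the stop ledge (a 6 mm rib along the +y edge, top 49 mm above the bench), -x the side with three brass coax sockets, z up. The flange is 30 to 38 mm above the bench and reaches 86 mm from the centre on the -y side.
- cover: plain aluminium cover plate, 134 (x) x 164 (y) x 8 mm, a slot under each nut; origin at the centre of its underside, 41 mm above the bench when clamped, about 0.6 mm higher when slack. It slides only along the housing's y, towards +y to close, and starts 6 to 12 mm short. About 4 N slides it; at the ledge it stops dead; over 25 N is too hard.
- cover_edge (a point): middle of the cover's -y edge face (opposite the ledge), at half its thickness, about 46 mm above the bench and 82 mm from the housing's centre when home. Push here towards the housing's +y, fingertips just above the flange (say 40 mm above the bench).
- nut_a_grip (a point): middle of the grip bar of the near left wing nut (black), -48 mm in x and 55 mm in y from the housing's centre, 69 to 70 mm above the bench; x along the bar. Bar 40 x 9 x 14 mm; pinch it across its 9 mm; its top is 6 mm above this point, its underside and the hub (radius 9 mm) 8 mm below. Clockwise from above tightens, 2 mm a turn. Diagonally oppo nut_c.
- nut_b_grip (a point): middle of the grip bar of the near right wing nut (black), -48 mm in x and -55 mm in y from the housing's centre, 69 to 70 mm above the bench; x along the bar. Bar 40 x 9 x 14 mm; pinch it across its 9 mm; its top is 6 mm above this point, its underside and the hub (radius 9 mm) 8 mm below. Clockwise from above tightens, 2 mm a turn. Diagonally oppo nut_d.
- nut_c_grip (a point): middle of the grip bar of the far right wing nut (black), 48 mm in x and -55 mm in y from the housing's centre, 69 to 70 mm above the bench; x along the bar. Bar 40 x 9 x 14 mm; pinch it across its 9 mm; its top is 6 mm above this point, its underside and the hub (radius 9 mm) 8 mm below. Clockwise from above tightens, 2 mm a turn. Diagonally oppo nut_a.
- nut_d_grip (a point): middle of the grip bar of the far left wing nut (black), 48 mm in x and 55 mm in y from the housing's centre, 69 to 70 mm above the bench; x along the bar. Bar 40 x 9 x 14 mm; pinch it across its 9 mm; its top is 6 mm above this point, its underside and the hub (radius 9 mm) 8 mm below. Clockwise from above tightens, 2 mm a turn. Diagonally oppo nut_b.
- twist_a (a joint): twist (rad) of this nut's plastic grip on its brass insert, 1 N m per rad, springing back; over 0.4 rad strips it. All nuts turn with a drag of 0.05 to 0.08 N m for 1.9 to 3.1 rad (unlike for each nut; it can only be felt), then the insert stops dead, and with the grip held on turning the torque climbs 1 N m per rad. Let go at 0.12 to 0.3 N m: the nut stays tight.
- twist_b (a joint): twist (rad) of this nut's plastic grip on its brass insert, 1 N m per rad, springing back; over 0.4 rad strips it. Behaves as nut_a does.
- twist_c (a joint): twist (rad) of this nut's plastic grip on its brass insert, 1 N m per rad, springing back; over 0.4 rad strips it. Behaves as nut_a does.
- twist_d (a joint): twist (rad) of this nut's plastic grip on its brass insert, 1 N m per rad, springing back; over 0.4 rad strips it. Behaves as nut_a does.
- pliers: blue pliers, 47 x 158 x 14 mm, lying beside the housing; origin at the centre of the underside
- driver: yellow screwdriver, 22 x 177 x 21 mm, lying beside the housing; origin at the centre of the underside
- tin: round white screw tin, diameter 60 mm, 26 mm high; origin at the centre of the underside

How it is judged:
By the outcome, as a careful person would: the job done as asked, in the order asked, and still so for the second after the job is handed in, with the robot touching nothing.
It also fails if it takes over 72 s, if anything falls off the work surface, if the arm or the gripper's body presses on something with over 40 N, if the wrist force passes 120 N, or if a joint passes its speed limit or range.

## Working session

There is one attempt and no reset: what is moved stays moved. The work goes in short steps, Python scripts to look and compute and a tool call to move; the robot and the scene stay as the last step left them, time stands still between calls to the robot, and variables do not carry over. Pictures are saved under pics/ and viewed, at most 10 in all, crops included, and the job is handed in when it is done.

Besides the shell and the picture viewer there is one more tool, called after "Call:" in YAML: its name, and indented under it one key for each argument. apply_moves: Moves the arm, as the interface text tells. Its arguments: {"type":"object","properties":{"plan":{"type":"array","items":{"type":"object","properties":{"offset":{"type":"array","items":{"type":"number"}},"angular":{"type":"array","items":{"type":"number"}},"claw":{"type":"number"}}}},"newtons":{"type":"number"}},"required":["plan"]}

```bash
mkdir -p pics; ls; cat > h.py <<'E'
import numpy as np,cv2
from cell import bot
from scipy.spatial.transform import Rotation as R
def ray(im,px,T=None):
    K=np.array(im["mtx"]);E=np.array(im["extrinsics"])
    d=np.array([(px[0]-K[0,2])/K[0,0],(px[1]-K[1,2])/K[1,1],1]);return E[:3,3],E[:3,:3]@d
def atz(im,px,z):
    o,d=ray(im,px);return o+d*(z-o[2])/d[2]
def save(im,n): cv2.imwrite("pics/"+n,im["color"][:,:,::-1])
E
python3 - <<'E'
from h import *
s=bot.observe();print({k:np.round(v,3).tolist() for k,v in s.items()})
for n in("top","scene"):
    im=bot.get_image(n);save(im,n+".png");print(n,np.round(im["extrinsics"],2).tolist(),np.round(im["mtx"],1).tolist())
    for l,z in [("housing",0),("cover",41.6),("cover_edge",46),("nut_a_grip",70),("nut_b_grip",70),("nut_c_grip",70),("nut_d_grip",70),("pliers",0),("driver",0),("tin",0)]:
        for r in bot.pinpoint(im,l)[:5]: print(l,np.round(r["location"],1),round(r["confidence"],2),np.round(atz(im,r["location"],z),1))
E
```

```text
pics
{'time_s': 0.0, 'q': [-1.301, 0.291, -0.154, 1.127, -0.0, 1.431], 'joint_velocities': [0.0, 0.0, 0.002, -0.0, -0.0, 0.001], 'joint_torque': [-0.0, -53.714, 33.137, 0.015, -0.0, -0.0], 'tool_pos': [208.583, -481.32, 230.727], 'tool_rot': [-3.075, -0.637, 0.0], 'force': [-0.353, 0.479, -0.182], 'torque': [-0.028, -0.056, 0.012], 'grip_force': 0.0, 'gripper_width': 1.003}
top [[-0.02, -0.99, 0.15, 366.34], [-1.0, 0.02, -0.01, 64.33], [0.0, -0.15, -0.99, 998.94], [0.0, 0.0, 0.0, 1.0]] [[511.7, 0.0, 317.1], [0.0, 511.7, 241.5], [0.0, 0.0, 1.0]]
housing [354.6 253.1] 0.94 [493.4 -15.3   0. ]
cover [358.2 252.6] 0.65 [488.9 -18.8  41.6]
cover [391.1 272.1] 0.3 [450.6 -79.2  41.6]
cover_edge [404.5 248.1] 0.68 [ 494.8 -105.8   46. ]
nut_a_grip [405.5 245.7] 0.51 [ 496.  -103.6   70. ]
nut_a_grip [330.1 279.5] 0.5 [437.2  36.4  70. ]
nut_b_grip [392.1 270.1] 0.68 [451.7 -76.9  70. ]
nut_b_grip [330.6 280.2] 0.17 [435.9  35.6  70. ]
nut_c_grip [385.9 220.9] 0.44 [543.1 -69.6  70. ]
nut_d_grip [323.5 227.7] 0.69 [533.  46.  70.]
pliers [282.9 261.7] 0.95 [479.6 126.    0. ]
pliers [325.1 2
[... 265 characters left out ...]
 606.8, 249.9], [0.0, 0.0, 1.0]]
housing [347.3 270.4] 0.76 [492.8  -9.8  -0. ]
cover [353.4 252.6] 0.88 [487.6 -20.7  41.6]
cover_edge [379.2 228.8] 0.93 [ 497.6 -105.2   46. ]
nut_a_grip [353.9 268.4] 0.57 [434.4  34.8  70. ]
nut_b_grip [388.3 239. ] 0.69 [445.2 -70.1  70. ]
nut_c_grip [350.2 220.6] 0.49 [535.4 -61.7  70. ]
nut_c_grip [273.5 339.5] 0.28 [409.5 243.9  70. ]
nut_d_grip [311.  247.5] 0.61 [530.7  47.9  70. ]
nut_d_grip [350.5 266.9] 0.43 [441.4  36.1  70. ]
pliers [297.2 309.6] 0.9 [484.1 129.7   0. ]
pliers [349.4 270.5] 0.4 [489.7 -12.5   0. ]
driver [396.3 213.9] 0.88 [ 543.7 -215.5    0. ]
tin [275.3 341.9] 0.65 [454. 208.  -0.]
tin [349. 216.] 0.21 [ 611.8 -139.     0. ]
```

```bash
python3 - <<'E'
import cv2
a=cv2.imread("pics/top.png")[150:340,200:460];cv2.imwrite("pics/topc.png",cv2.resize(a,None,fx=3,fy=3,interpolation=2))
E
```

```text
(no output)
```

View pics/topc.png

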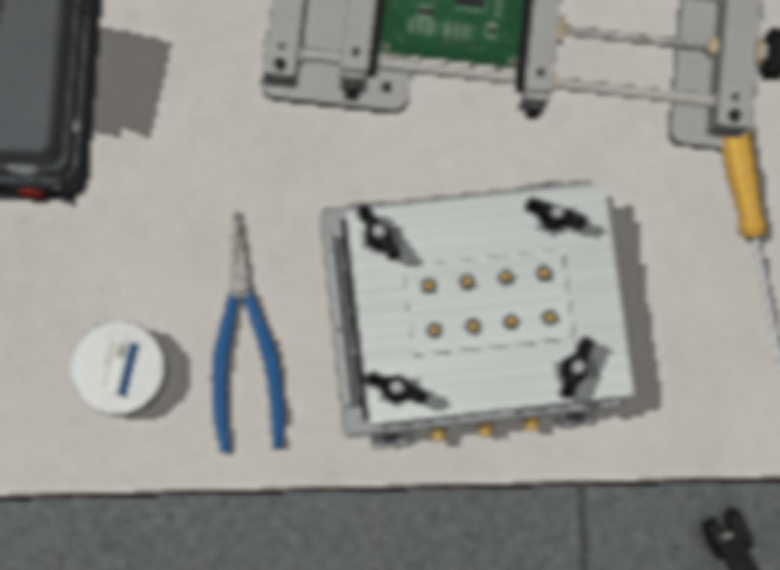

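View pics/scene.png

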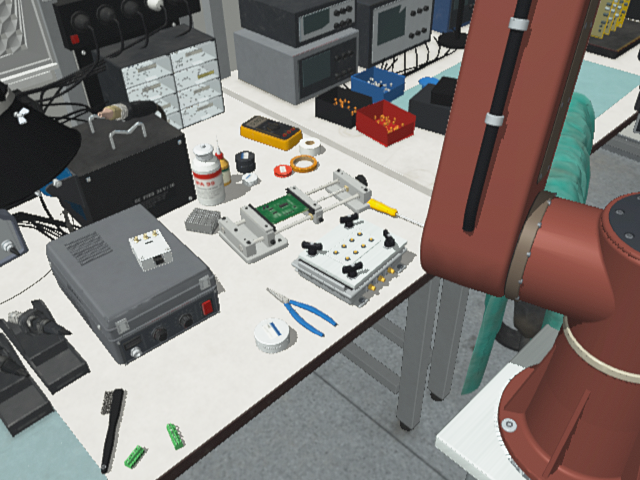

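```bash
cat >> h.py <<'E'
def rel(p,yaw,base=None):
    "offset (m) and wz to reach world p, tool down, tool-x heading yaw"
    s=bot.observe();Rt=R.from_rotvec(s["tool_rot"]);P=np.array(s["tool_pos"])
    o=Rt.inv().apply(np.array(p)-P)/1000
    G=R.from_matrix(np.array([[np.cos(yaw),np.sin(yaw),0],[np.sin(yaw),-np.cos(yaw),0],[0,0,-1]]))
    print("offset",np.round(o,4).tolist(),"ang",np.round((Rt.inv()*G).as_rotvec(),4).tolist(),"q6",round(s["q"][5],3),"t",round(s["time_s"],2),"F",np.round(s["force"],1),"T",np.round(s["torque"],3))
def yawnow():
    x=R.from_rotvec(bot.observe()["tool_rot"]).apply([1,0,0]);return np.arctan2(x[1],x[0])
E
python3 - <<'E'
from h import *
w=bot.get_image("wrist");print(np.round(w["T_tool_cam"],3).tolist(),np.round(w["mtx"],1).tolist())
rel([485,-20,290],-1.47)
E
```

```text
[[0.001, -0.951, -0.308, 78.294], [1.0, 0.0, 0.001, -0.498], [-0.001, -0.308, 0.951, -142.838], [0.0, 0.0, 0.0, 1.0]] [[371.6, 0.0, 316.3], [0.0, 371.6, 237.7], [0.0, 0.0, 1.0]]
offset [0.4371, -0.3138, -0.0587] ang [-0.0, 0.0, 1.8788] q6 1.431 t 1.15 F [-0.3 -0.2  0.5] T [ 0.018 -0.015  0.01 ]
```

Call:
apply_moves:
  plan:
    - {"offset": [0.0437,-0.0314,-0.005],"angular": [0,0,-0.18],"claw": 0.0854}
    - {"offset": [0.0874,-0.0628,-0.01],"angular": [0,0,-0.36],"claw": 0.0854}
    - {"offset": [0.1311,-0.0941,-0.015],"angular": [0,0,-0.54],"claw": 0.0854}
    - {"offset": [0.1748,-0.1255,-0.02],"angular": [0,0,-0.72],"claw": 0.0854}
    - {"offset": [0.2186,-0.1569,-0.025],"angular": [0,0,-0.9],"claw": 0.0854}
    - {"offset": [0.2623,-0.1883,-0.03],"angular": [0,0,-1.08],"claw": 0.0854}
    - {"offset": [0.306,-0.2197,-0.034],"angular": [0,0,-1.26],"claw": 0.0854}
    - {"offset": [0.3497,-0.251,-0.038],"angular": [0,0,-1.44],"claw": 0.0854}
    - {"offset": [0.3934,-0.2824,-0.04],"angular": [0,0,-1.62],"claw": 0.0854}
    - {"offset": [0.4371,-0.3138,-0.04],"angular": [0,0,-1.8],"claw": 0.0854}

```text
time_s: 2.4
tool_pos: [485.9, -18.4, 271.7]
tool_rot: [1.404, 2.809, 0.0]
force: [1.0, -0.6, -0.0]
gripper_width: 0.998
grip_force: 0.0
```

```bash
cat >> h.py <<'E'
def wray(im,s,px):
    K=np.array(im["mtx"]);T=np.array(im["T_tool_cam"]);u=np.array([px[0]-K[0,2],px[1]-K[1,2]]);r=np.hypot(*u);th=r/K[0,0]
    d=np.r_[u/max(r,1e-9)*np.sin(th),np.cos(th)];Rt=R.from_rotvec(s["tool_rot"])
    return Rt.apply(T[:3,3])+s["tool_pos"],Rt.apply(T[:3,:3]@d)
def watz(im,s,px,z):
    o,d=wray(im,s,px);return o+d*(z-o[2])/d[2]
E
cat > look.py <<'E'
from h import *
import sys
s=bot.observe();w=bot.get_image("wrist");save(w,sys.argv[1]);print(np.round(s["tool_pos"],1),"yaw",round(yawnow(),3),"q",np.round(s["q"],2),"t",s["time_s"])
for l,z in [("cover_edge",46),("housing",0),("cover",41.6),("nut_a_grip",70),("nut_b_grip",70),("nut_c_grip",70),("nut_d_grip",70)]:
    for r in bot.pinpoint(w,l)[:4]: print(l,np.round(r["location"],1),round(r["confidence"],2),np.round(watz(w,s,r["location"],z),1))
seen=[]
for r in bot.outline_of(w,"nut_a_grip")+bot.outline_of(w,"nut_b_grip")+bot.outline_of(w,"nut_c_grip")+bot.outline_of(w,"nut_d_grip"):
    v,u=np.nonzero(r["region"])
    if len(u)<30: continue
    P=np.array([watz(w,s,(a,b),70)[:2] for a,b in zip(u,v)])
    c=P.mean(0);e,V=np.linalg.eigh(np.cov((P-c).T))
    print("mask",len(u),round(r["confidence"],2),"px",u.mean().round(),v.mean().round(),"c",c.round(1),"dir",round(np.arctan2(V[1,1],V[0,1])%np.pi,3),"sd",np.sqrt(e).round(1))
E
python3 look.py w1.png
```

```text
[485.9 -18.4 271.7] yaw 2.227 q [-0.19  0.2  -0.17  1.2  -0.    0.74] t 2.4
cover_edge [277.6 272.7] 0.61 [ 500.3 -107.9   46. ]
housing [322.6 193.9] 0.72 [493.2 -16.7   0. ]
housing [310.5 134.2] 0.3 [441.7  29.2   0. ]
cover [315.  209.8] 0.97 [491.4 -28.6  41.6]
nut_a_grip [310.1 132.3] 0.84 [439.6  33.1  70. ]
nut_b_grip [251.4 230.5] 0.8 [449.8 -76.8  70. ]
nut_c_grip [332.  281.8] 0.68 [546.3 -72.8  70. ]
nut_d_grip [398.5 188.1] 0.7 [537.9  42.4  70. ]
mask 506 0.59 px 310.0 132.0 c [439.3  33.6] dir 1.209 sd [ 3.5 10.1]
mask 505 0.96 px 252.0 228.0 c [448.8 -75. ] dir 2.696 sd [ 4.4 10.3]
mask 455 0.76 px 333.0 275.0 c [542.3 -66.7] dir 1.289 sd [ 4.7 10. ]
mask 503 0.89 px 394.0 186.0 c [533.3  41.8] dir 0.53 sd [ 4.  10.4]
```

View pics/w1.png

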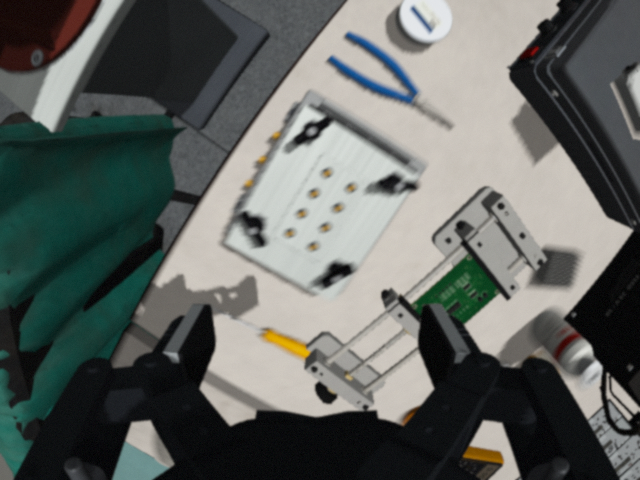

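```bash
python3 - <<'E'
from h import *
rel([502,-137,100],4.797)
E
```

```text
offset [-0.1037, -0.0553, 0.1714] ang [-0.0001, 0.0002, -2.5897] q6 0.741 t 3.0 F [-0.4 -0.3  0.4] T [-0.032 -0.024 -0.044]
```

Call:
apply_moves:
  plan:
    - {"offset": [-0.026,-0.0138,0.01],"angular": [0,0,-0.18],"claw": 0.0}
    - {"offset": [-0.052,-0.0277,0.02],"angular": [0,0,-0.36],"claw": 0.0}
    - {"offset": [-0.078,-0.0415,0.03],"angular": [0,0,-0.54],"claw": 0.0}
    - {"offset": [-0.1037,-0.0553,0.05],"angular": [0,0,-0.72],"claw": 0.0}
    - {"offset": [-0.1037,-0.0553,0.07],"angular": [0,0,-0.9],"claw": 0.0}
    - {"offset": [-0.1037,-0.0553,0.09],"angular": [0,0,-1.08],"claw": 0.0}
    - {"offset": [-0.1037,-0.0553,0.11],"angular": [0,0,-1.26],"claw": 0.0}
    - {"offset": [-0.1037,-0.0553,0.13],"angular": [0,0,-1.44],"claw": 0.0}
    - {"offset": [-0.1037,-0.0553,0.15],"angular": [0,0,-1.62],"claw": 0.0}
    - {"offset": [-0.1037,-0.0553,0.1714],"angular": [0,0,-1.8],"claw": 0.0}

```text
time_s: 4.25
tool_pos: [502.4, -136.7, 99.4]
tool_rot: [-1.327, 2.847, -0.001]
force: [0.5, -0.5, -1.0]
gripper_width: -0.001
grip_force: 0.0
```

```bash
python3 - <<'E'
from h import *
rel([502,-137,42],4.797);rel([501,-128,42],4.797)
E
```

```text
offset [0.0005, 0.0001, 0.0574] ang [-0.0004, -0.0001, -0.7831] q6 -1.278 t 4.25 F [ 0.5 -0.5 -1. ] T [-0.04  -0.028  0.067]
offset [-0.0058, 0.0067, 0.0574] ang [-0.0004, -0.0001, -0.7831] q6 -1.278 t 4.25 F [ 0.5 -0.5 -1. ] T [-0.04  -0.028  0.067]
```

Call:
apply_moves:
  plan:
    - {"offset": [0,0,0.008],"angular": [0,0,-0.16],"claw": 0.0}
    - {"offset": [0,0,0.018],"angular": [0,0,-0.32],"claw": 0.0}
    - {"offset": [0,0,0.03],"angular": [0,0,-0.48],"claw": 0.0}
    - {"offset": [0,0,0.042],"angular": [0,0,-0.64],"claw": 0.0}
    - {"offset": [0,0,0.052],"angular": [0,0,-0.783],"claw": 0.0}
    - {"offset": [0,0,0.0575],"angular": [0,0,-0.783],"claw": 0.0}
    - {"offset": [-0.0015,0.0017,0.0575],"angular": [0,0,-0.783],"claw": 0.0}
    - {"offset": [-0.003,0.0034,0.0575],"angular": [0,0,-0.783],"claw": 0.0}
    - {"offset": [-0.0045,0.005,0.0575],"angular": [0,0,-0.783],"claw": 0.0}
    - {"offset": [-0.0058,0.0067,0.0575],"angular": [0,0,-0.783],"claw": 0.0}

```text
time_s: 5.5
tool_pos: [501.2, -127.4, 42.7]
tool_rot: [-2.307, 2.132, -0.001]
force: [0.2, 1.1, -0.6]
gripper_width: -0.005
grip_force: 0.0
```

```bash
python3 look.py w2.png
```

```text
[ 501.2 -127.4   42.7] yaw -1.491 q [-0.39  0.46 -0.45  0.66 -0.   -2.04] t 5.5
housing [315.4 416.9] 0.67 [492.1 -17.4  -0. ]
mask 2429 0.75 px 319.0 358.0 c [ 498.5 -119.2] dir 0.085 sd [10.4 41.5]
```

View pics/w2.png

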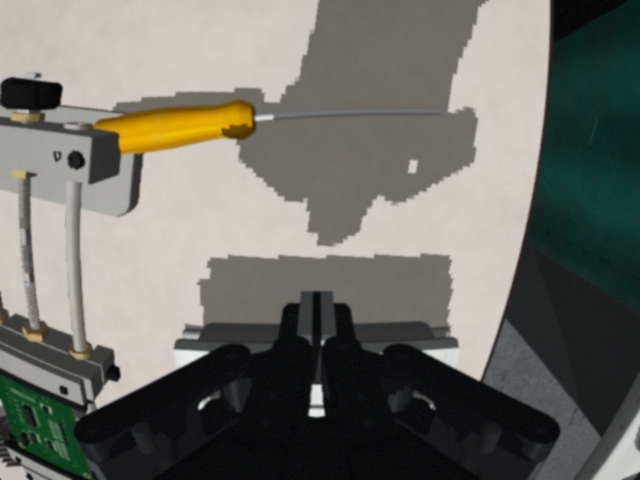

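Call:
apply_moves:
  plan:
    - {"offset": [-0.0015,0,0],"angular": [0,0,0],"claw": 0.0}
    - {"offset": [-0.003,0,0],"angular": [0,0,0],"claw": 0.0}
    - {"offset": [-0.0045,0,0],"angular": [0,0,0],"claw": 0.0}
    - {"offset": [-0.0055,0,0],"angular": [0,0,0],"claw": 0.0}
    - {"offset": [-0.0065,0,0],"angular": [0,0,0],"claw": 0.0}
    - {"offset": [-0.0075,0,0],"angular": [0,0,0],"claw": 0.0}
    - {"offset": [-0.008,0,0],"angular": [0,0,0],"claw": 0.0}
    - {"offset": [-0.0085,0,0],"angular": [0,0,0],"claw": 0.0}
    - {"offset": [-0.009,0,0],"angular": [0,0,0],"claw": 0.0}
    - {"offset": [-0.0095,0,0],"angular": [0,0,0],"claw": 0.0}

```text
time_s: 7.35
tool_pos: [500.3, -118.5, 42.5]
tool_rot: [2.307, -2.131, 0.001]
force: [-0.4, -4.3, -0.3]
gripper_width: 0.003
grip_force: 2.1
```

Call:
apply_moves:
  plan:
    - {"offset": [-0.0002,0,0],"angular": [0,0,0],"claw": 0.0}
    - {"offset": [-0.0004,0,0],"angular": [0,0,0],"claw": 0.0}
    - {"offset": [-0.0006,0,0],"angular": [0,0,0],"claw": 0.0}
    - {"offset": [-0.0008,0,0],"angular": [0,0,0],"claw": 0.0}
    - {"offset": [-0.001,0,0],"angular": [0,0,0],"claw": 0.0}
    - {"offset": [-0.0012,0,0],"angular": [0,0,0],"claw": 0.0}
    - {"offset": [-0.0014,0,0],"angular": [0,0,0],"claw": 0.0}
    - {"offset": [-0.0016,0,0],"angular": [0,0,0],"claw": 0.0}
    - {"offset": [-0.0018,0,0],"angular": [0,0,0],"claw": 0.0}
    - {"offset": [-0.002,0,0],"angular": [0,0,0],"claw": 0.0}

```text
time_s: 8.6
tool_pos: [500.1, -116.0, 42.4]
tool_rot: [-2.308, 2.131, 0.0]
force: [-0.8, -4.1, -0.6]
gripper_width: -0.001
grip_force: 2.0
```

Call:
apply_moves:
  plan:
    - {"offset": [-0.0002,0,0],"angular": [0,0,0],"claw": 0.0}
    - {"offset": [-0.0004,0,0],"angular": [0,0,0],"claw": 0.0}
    - {"offset": [-0.0006,0,0],"angular": [0,0,0],"claw": 0.0}
    - {"offset": [-0.0008,0,0],"angular": [0,0,0],"claw": 0.0}
    - {"offset": [-0.001,0,0],"angular": [0,0,0],"claw": 0.0}
    - {"offset": [-0.0012,0,0],"angular": [0,0,0],"claw": 0.0}
    - {"offset": [-0.0013,0,0],"angular": [0,0,0],"claw": 0.0}
    - {"offset": [-0.0014,0,0],"angular": [0,0,0],"claw": 0.0}
    - {"offset": [-0.0015,0,0],"angular": [0,0,0],"claw": 0.0}
    - {"offset": [-0.0016,0,0],"angular": [0,0,0],"claw": 0.0}

```text
time_s: 9.85
tool_pos: [500.0, -114.4, 42.4]
tool_rot: [2.308, -2.131, 0.0]
force: [0.8, -5.0, -0.0]
gripper_width: -0.001
grip_force: 2.0
```

```bash
python3 - <<'E'
from h import *
s=bot.observe();print(s["time_s"],s["tool_pos"],s["force"])
im=bot.get_image("top");save(im,"top2.png")
a=im["color"][150:340,280:460,::-1];cv2.imwrite("pics/top2c.png",cv2.resize(a,None,fx=3,fy=3,interpolation=2))
E
```

```text
9.85 [ 499.99059778 -114.43351597   42.39903056] [ 0.84654758 -4.95582266 -0.0145952 ]
```

Call:
apply_moves:
  plan:
    - {"offset": [-0.0002,0,0],"angular": [0,0,0],"claw": 0.0}
    - {"offset": [-0.0004,0,0],"angular": [0,0,0],"claw": 0.0}
    - {"offset": [-0.0006,0,0],"angular": [0,0,0],"claw": 0.0}
    - {"offset": [-0.0008,0,0],"angular": [0,0,0],"claw": 0.0}
    - {"offset": [-0.001,0,0],"angular": [0,0,0],"claw": 0.0}
    - {"offset": [-0.0012,0,0],"angular": [0,0,0],"claw": 0.0}
    - {"offset": [-0.0014,0,0],"angular": [0,0,0],"claw": 0.0}
    - {"offset": [-0.0016,0,0],"angular": [0,0,0],"claw": 0.0}
    - {"offset": [-0.0018,0,0],"angular": [0,0,0],"claw": 0.0}
    - {"offset": [-0.0018,0,0],"angular": [0,0,0],"claw": 0.0}

```text
time_s: 11.15
tool_pos: [499.8, -112.6, 42.4]
tool_rot: [2.308, -2.132, -0.0]
force: [-0.4, -3.9, -0.3]
gripper_width: -0.001
grip_force: 1.9
```

Call:
apply_moves:
  plan:
    - {"offset": [-0.0002,0,0],"angular": [0,0,0],"claw": 0.0}
    - {"offset": [-0.0004,0,0],"angular": [0,0,0],"claw": 0.0}
    - {"offset": [-0.0006,0,0],"angular": [0,0,0],"claw": 0.0}
    - {"offset": [-0.0008,0,0],"angular": [0,0,0],"claw": 0.0}
    - {"offset": [-0.001,0,0],"angular": [0,0,0],"claw": 0.0}
    - {"offset": [-0.0012,0,0],"angular": [0,0,0],"claw": 0.0}
    - {"offset": [-0.0014,0,0],"angular": [0,0,0],"claw": 0.0}
    - {"offset": [-0.0016,0,0],"angular": [0,0,0],"claw": 0.0}
    - {"offset": [-0.0017,0,0],"angular": [0,0,0],"claw": 0.0}
    - {"offset": [-0.0017,0,0],"angular": [0,0,0],"claw": 0.0}

```text
time_s: 12.4
tool_pos: [499.7, -110.9, 42.4]
tool_rot: [2.308, -2.131, -0.0]
force: [-0.9, -3.7, -0.1]
gripper_width: -0.0
grip_force: 1.9
```

Call:
apply_moves:
  plan:
    - {"offset": [-0.0002,0,0],"angular": [0,0,0],"claw": 0.0}
    - {"offset": [-0.0004,0,0],"angular": [0,0,0],"claw": 0.0}
    - {"offset": [-0.0006,0,0],"angular": [0,0,0],"claw": 0.0}
    - {"offset": [-0.0008,0,0],"angular": [0,0,0],"claw": 0.0}
    - {"offset": [-0.001,0,0],"angular": [0,0,0],"claw": 0.0}
    - {"offset": [-0.0012,0,0],"angular": [0,0,0],"claw": 0.0}
    - {"offset": [-0.0014,0,0],"angular": [0,0,0],"claw": 0.0}
    - {"offset": [-0.0016,0,0],"angular": [0,0,0],"claw": 0.0}
    - {"offset": [-0.0017,0,0],"angular": [0,0,0],"claw": 0.0}
    - {"offset": [-0.0017,0,0],"angular": [0,0,0],"claw": 0.0}

```text
time_s: 13.65
tool_pos: [499.7, -110.4, 42.5]
tool_rot: [2.306, -2.131, 0.002]
force: [-1.4, -9.6, -0.6]
gripper_width: -0.002
grip_force: 4.5
```

Call:
apply_moves:
  plan:
    - {"offset": [-0.0003,0,0],"angular": [0,0,0],"claw": 0.0}
    - {"offset": [-0.0006,0,0],"angular": [0,0,0],"claw": 0.0}
    - {"offset": [0.005,0,0],"angular": [0,0,0],"claw": 0.0}
    - {"offset": [0.012,0,-0.01],"angular": [0,0,0],"claw": 0.0}
    - {"offset": [0.012,0,-0.05],"angular": [0,0,0.1],"claw": 0.0}
    - {"offset": [0.012,0,-0.098],"angular": [0,0,0.2],"claw": 0.0}
    - {"offset": [-0.04,0.015,-0.098],"angular": [0,0,0.3],"claw": 0.035}
    - {"offset": [-0.085,0.03,-0.098],"angular": [0,0,0.4],"claw": 0.035}
    - {"offset": [-0.125,0.042,-0.098],"angular": [0,0,0.447],"claw": 0.035}
    - {"offset": [-0.15,0.049,-0.098],"angular": [0,0,0.447],"claw": 0.035}

```text
time_s: 14.9
tool_pos: [438.0, 38.1, 141.1]
tool_rot: [-1.778, 2.589, 0.001]
force: [0.1, -0.3, 0.8]
gripper_width: 0.409
grip_force: 0.0
```

```bash
python3 look.py w3.png; python3 - <<'E'
from h import *
im=bot.get_image("top");save(im,"top3.png")
for l,z in [("cover",41.6),("cover_edge",46)]:
    for r in bot.pinpoint(im,l)[:2]: print(l,np.round(r["location"],1),round(r["confidence"],2),np.round(atz(im,r["location"],z),1))
E
```

```text
[438.   38.1 141.1] yaw -1.937 q [-0.08  0.21 -0.52  0.84  0.   -1.28] t 14.9
cover_edge [156.   91.7] 0.65 [499.4 -97.2  46. ]
housing [226.3 181.7] 0.85 [491.3 -18.2   0. ]
housing [104.5 163.1] 0.5 [586.7 -77.    0. ]
cover [211.6 194.8] 0.71 [492.5 -16.5  41.6]
cover [187.4 303.9] 0.44 [548.8  52.3  41.6]
nut_a_grip [312.2 249.2] 0.6 [438.6  35.1  70. ]
nut_b_grip [227.7  82.9] 0.67 [447.5 -76.   70. ]
nut_c_grip [ 99.7 163.6] 0.59 [546.4 -68.2  70. ]
nut_d_grip [187.1 307.1] 0.8 [533.8  44.1  70. ]
mask 1162 0.56 px 311.0 244.0 c [438.1  31.6] dir 1.187 sd [ 3.6 10.8]
mask 1197 0.79 px 228.0 84.0 c [447.4 -75.6] dir 2.694 sd [ 3.5 10.4]
mask 1440 0.6 px 106.0 161.0 c [541.1 -67.8] dir 1.149 sd [ 6.5 10.3]
mask 1407 0.62 px 106.0 161.0 c [541.  -67.8] dir 1.189 sd [ 6.3 10.3]
mask 844 0.64 px 187.0 301.0 c [531.6  39.8] dir 0.565 sd [ 3.6 11.8]
```

View pics/w3.png

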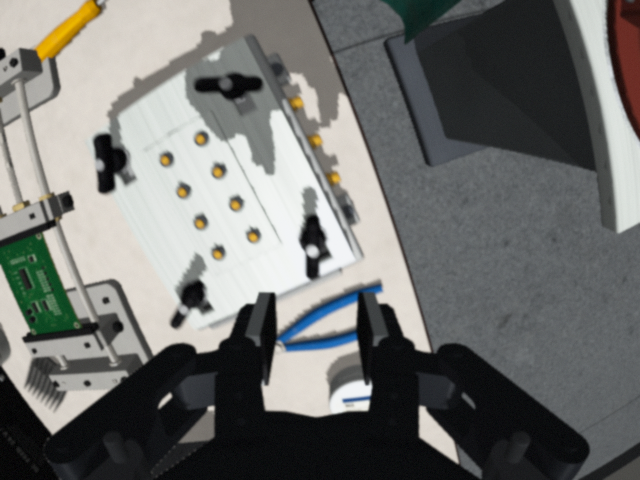

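Call:
apply_moves:
  plan:
    - {"offset": [0.0036,-0.0027,0.02],"angular": [0,0,0.016],"claw": 0.03}
    - {"offset": [0.0036,-0.0027,0.04],"angular": [0,0,0.016],"claw": 0.03}
    - {"offset": [0.0036,-0.0027,0.06],"angular": [0,0,0.016],"claw": 0.03}
    - {"offset": [0.0036,-0.0027,0.078],"angular": [0,0,0.016],"claw": 0.03}
    - {"offset": [0.0036,-0.0027,0.0866],"angular": [0,0,0.016],"claw": 0.03}
    - {"offset": [0.0036,-0.0027,0.0866],"angular": [0,0,0.016],"claw": 0.02}
    - {"offset": [0.0036,-0.0027,0.0866],"angular": [0,0,0.016],"claw": 0.0}
    - {"offset": [0.0036,-0.0027,0.0866],"angular": [0,0,0.016],"claw": 0.0}
    - {"offset": [0.0036,-0.0027,0.0866],"angular": [0,0,0.016],"claw": 0.0}
    - {"offset": [0.0036,-0.0027,0.0866],"angular": [0,0,0.016],"claw": 0.0}
  newtons: 40

```text
time_s: 16.9
tool_pos: [439.6, 32.2, 53.9]
tool_rot: [1.757, -2.604, -0.001]
force: [-6.1, 1.7, 1.9]
gripper_width: 0.17
grip_force: 39.5
```

```bash
cat > st.py <<'E'
from h import *
s=bot.observe();print("t",round(s["time_s"],2),"pos",np.round(s["tool_pos"],1),"yaw",round(yawnow(),3),"q6",round(s["q"][5],3),"F",np.round(s["force"],1),"T",np.round(s["torque"],3),"tau6",round(s["joint_torque"][5],3),"w",round(s["gripper_width"]*85.4,1),"g",round(s["grip_force"],1))
E
python3 st.py; python3 st.py
```

```text
t 16.9 pos [439.6  32.2  53.9] yaw -1.954 q6 -1.281 F [-6.1  1.7  1.9] T [0.383 1.137 0.036] tau6 0.004 w 14.5 g 39.5
t 16.9 pos [439.6  32.2  53.9] yaw -1.954 q6 -1.281 F [-6.1  1.7  1.9] T [0.383 1.137 0.036] tau6 0.004 w 14.5 g 39.5
```

```bash
python3 - <<'E'
from h import *
w=bot.get_image("wrist");a=w["color"][180:440,200:440,::-1];cv2.imwrite("pics/w4c.png",cv2.resize(a,None,fx=2.3,fy=2.3,interpolation=2))
E
```

```text
(no output)
```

View pics/w4c.png

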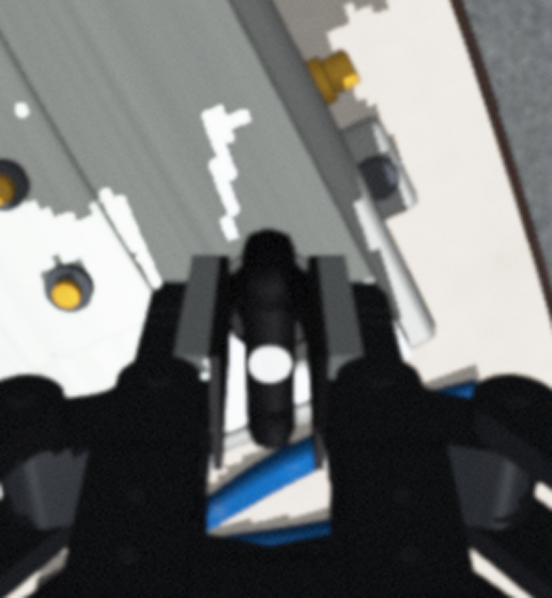

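```bash
python3 - <<'E'
from h import *
w=bot.get_image("wrist");s=bot.observe()
for px,zs in [((317,282),(70,76)),((317,371),(70,76)),((317,339),(76,80))]:
    for z in zs:
        p=watz(w,s,px,z);print(px,z,np.round(R.from_rotvec(s["tool_rot"]).inv().apply(p-s["tool_pos"]),1),p.round(1))
for r in bot.pinpoint(w,"nut_a_grip"): print(r["location"],r["confidence"],watz(w,s,r["location"],70).round(1))
E
```

```text
(317, 282) 70 [ 20.9   1.2 -16.1] [430.7  13.2  70. ]
(317, 282) 76 [ 23.7   1.2 -22.1] [429.6  10.6  76. ]
(317, 371) 70 [-21.4   1.3 -16.1] [446.5  52.5  70. ]
(317, 371) 76 [-16.7   1.3 -22.1] [444.7  48.1  76. ]
(317, 339) 76 [ -0.7   1.2 -22.1] [438.7  33.3  76. ]
(317, 339) 80 [  2.    1.2 -26.1] [437.7  30.8  80. ]
[315.7, 324.9] 0.78 [438.2  30.5  70. ]
```

Call:
apply_moves:
  plan:
    - {"offset": [0,0,0],"angular": [0,0,0],"claw": 0.024}
    - {"offset": [0,0,0],"angular": [0,0,0],"claw": 0.024}
    - {"offset": [0,0.001,-0.005],"angular": [0,0,0],"claw": 0.024}
    - {"offset": [0,0.001,-0.0095],"angular": [0,0,0],"claw": 0.024}
    - {"offset": [0,0.001,-0.0095],"angular": [0,0,0],"claw": 0.01}
    - {"offset": [0,0.001,-0.0095],"angular": [0,0,0],"claw": 0.0}
    - {"offset": [0,0.001,-0.0095],"angular": [0,0,0],"claw": 0.0}
    - {"offset": [0,0.001,-0.0095],"angular": [0,0,0],"claw": 0.0}
    - {"offset": [0,0.001,-0.0095],"angular": [0,0,0],"claw": 0.0}
    - {"offset": [0,0.001,-0.0095],"angular": [0,0,0],"claw": 0.0}
  newtons: 40

```text
time_s: 18.3
tool_pos: [439.5, 32.4, 63.7]
tool_rot: [-1.757, 2.604, -0.001]
force: [-0.2, 0.2, 7.2]
gripper_width: 0.089
grip_force: 41.7
```

```bash
python3 st.py
```

```text
t 18.3 pos [439.5  32.4  63.7] yaw -1.954 q6 -1.28 F [-0.2  0.2  7.2] T [0.009 0.227 0.058] tau6 0.01 w 7.6 g 41.7
```

Call:
apply_moves:
  plan:
    - {"offset": [0,0,0],"angular": [0,0,0.18],"claw": 0.0}
    - {"offset": [0,0,0],"angular": [0,0,0.36],"claw": 0.0}
    - {"offset": [0,0,0.0001],"angular": [0,0,0.54],"claw": 0.0}
    - {"offset": [0,0,0.0001],"angular": [0,0,0.72],"claw": 0.0}
    - {"offset": [0,0,0.0002],"angular": [0,0,0.9],"claw": 0.0}
    - {"offset": [0,0,0.0002],"angular": [0,0,1.08],"claw": 0.0}
    - {"offset": [0,0,0.0003],"angular": [0,0,1.26],"claw": 0.0}
    - {"offset": [0,0,0.0003],"angular": [0,0,1.44],"claw": 0.0}
    - {"offset": [0,0,0.0004],"angular": [0,0,1.62],"claw": 0.0}
    - {"offset": [0,0,0.0004],"angular": [0,0,1.8],"claw": 0.0}

```text
time_s: 19.55
tool_pos: [439.4, 32.8, 63.3]
tool_rot: [0.956, 2.992, 0.002]
force: [-1.5, 2.7, 8.7]
gripper_width: 0.092
grip_force: 41.8
```

```bash
python3 st.py
```

```text
t 19.55 pos [439.4  32.8  63.3] yaw 2.523 q6 0.526 F [-1.5  2.7  8.7] T [0.552 0.334 0.111] tau6 -2.306 w 7.9 g 41.8
```

```bash
cat > tq.py <<'E'
from h import *
import sys
a=[];b=[]
for i in range(int(sys.argv[1])):
    bot.get_image("wrist");s=bot.observe();a.append(s["torque"][2]);b.append(s["joint_torque"][5])
F=s["force"]
print("t",round(s["time_s"],2),"Tz",np.round(a,3),"mean",round(np.mean(a),3),"tau6",np.round(b,3),"F",np.round(F,1),"q6",round(s["q"][5],3),"yaw",round(yawnow(),3))
E
python3 tq.py 4
```

```text
t 19.75 Tz [0.098 0.015 0.027 0.067] mean 0.052 tau6 [-1.217  1.943  0.735  0.23 ] F [-1.7  2.9  9.1] q6 0.52 yaw 2.529
```

Call:
apply_moves:
  plan:
    - {"offset": [0,0,0],"angular": [0,0,0.04],"claw": 0.0}
    - {"offset": [0,0,0],"angular": [0,0,0.08],"claw": 0.0}
    - {"offset": [0,0,0],"angular": [0,0,0.11],"claw": 0.0}
    - {"offset": [0,0,0],"angular": [0,0,0.13],"claw": 0.0}
    - {"offset": [0,0,0],"angular": [0,0,0.15],"claw": 0.0}
    - {"offset": [0,0,0],"angular": [0,0,0.15],"claw": 0.0}
    - {"offset": [0,0,0],"angular": [0,0,0.15],"claw": 0.0}
    - {"offset": [0,0,0],"angular": [0,0,0.15],"claw": 0.0}
    - {"offset": [0,0,0],"angular": [0,0,0.15],"claw": 0.0}
    - {"offset": [0,0,0],"angular": [0,0,0.15],"claw": 0.0}

```text
time_s: 21.0
tool_pos: [439.4, 32.9, 63.3]
tool_rot: [1.169, 2.916, 0.002]
force: [-2.3, 2.3, 7.7]
gripper_width: 0.092
grip_force: 41.8
```

```bash
python3 tq.py 4
```

```text
t 21.2 Tz [0.048 0.047 0.05  0.021] mean 0.041 tau6 [0.065 0.065 0.065 0.065] F [-1.2  2.7  8.4] q6 0.67 yaw 2.379
```

Call:
apply_moves:
  plan:
    - {"offset": [0,0,0],"angular": [0,0,0.05],"claw": 0.0}
    - {"offset": [0,0,0],"angular": [0,0,0.1],"claw": 0.0}
    - {"offset": [0,0,0],"angular": [0,0,0.14],"claw": 0.0}
    - {"offset": [0,0,0],"angular": [0,0,0.17],"claw": 0.0}
    - {"offset": [0,0,0],"angular": [0,0,0.19],"claw": 0.0}
    - {"offset": [0,0,0],"angular": [0,0,0.2],"claw": 0.0}
    - {"offset": [0,0,0],"angular": [0,0,0.2],"claw": 0.0}
    - {"offset": [0,0,0],"angular": [0,0,0.2],"claw": 0.0}
    - {"offset": [0,0,0],"angular": [0,0,0.2],"claw": 0.0}
    - {"offset": [0,0,0],"angular": [0,0,0.2],"claw": 0.0}

```text
time_s: 22.45
tool_pos: [439.4, 32.9, 63.2]
tool_rot: [1.454, 2.785, 0.002]
force: [-0.9, 2.9, 7.4]
gripper_width: 0.089
grip_force: 41.7
```

```bash
python3 st.py
```

```text
t 22.45 pos [439.4  32.9  63.2] yaw 2.179 q6 0.87 F [-0.9  2.9  7.4] T [0.7   0.22  0.113] tau6 0.066 w 7.6 g 41.7
```

Call:
apply_moves:
  plan:
    - {"offset": [0,0,0],"angular": [0,0,0.05],"claw": 0.0}
    - {"offset": [0,0,0],"angular": [0,0,0.1],"claw": 0.0}
    - {"offset": [0,0,0],"angular": [0,0,0.14],"claw": 0.0}
    - {"offset": [0,0,0],"angular": [0,0,0.17],"claw": 0.0}
    - {"offset": [0,0,0.0001],"angular": [0,0,0.19],"claw": 0.0}
    - {"offset": [0,0,0.0001],"angular": [0,0,0.2],"claw": 0.0}
    - {"offset": [0,0,0.0001],"angular": [0,0,0.2],"claw": 0.0}
    - {"offset": [0,0,0.0001],"angular": [0,0,0.2],"claw": 0.0}
    - {"offset": [0,0,0.0001],"angular": [0,0,0.2],"claw": 0.0}
    - {"offset": [0,0,0.0001],"angular": [0,0,0.2],"claw": 0.0}

```text
time_s: 23.7
tool_pos: [439.5, 33.0, 63.2]
tool_rot: [-1.725, -2.626, -0.002]
force: [-0.5, 2.9, 7.5]
gripper_width: 0.091
grip_force: 41.7
```

```bash
python3 st.py
```

```text
t 23.7 pos [439.5  33.   63.2] yaw 1.979 q6 1.07 F [-0.5  2.9  7.5] T [0.714 0.224 0.067] tau6 0.066 w 7.8 g 41.7
```

Call:
apply_moves:
  plan:
    - {"offset": [0,0,0],"angular": [0,0,0.05],"claw": 0.0}
    - {"offset": [0,0,0],"angular": [0,0,0.1],"claw": 0.0}
    - {"offset": [0,0,0],"angular": [0,0,0.14],"claw": 0.0}
    - {"offset": [0,0,0],"angular": [0,0,0.17],"claw": 0.0}
    - {"offset": [0,0,0.0001],"angular": [0,0,0.19],"claw": 0.0}
    - {"offset": [0,0,0.0001],"angular": [0,0,0.2],"claw": 0.0}
    - {"offset": [0,0,0.0001],"angular": [0,0,0.2],"claw": 0.0}
    - {"offset": [0,0,0.0001],"angular": [0,0,0.2],"claw": 0.0}
    - {"offset": [0,0,0.0001],"angular": [0,0,0.2],"claw": 0.0}
    - {"offset": [0,0,0.0001],"angular": [0,0,0.2],"claw": 0.0}

```text
time_s: 24.95
tool_pos: [439.5, 33.0, 63.1]
tool_rot: [-1.978, -2.441, -0.002]
force: [-1.3, 3.0, 7.3]
gripper_width: 0.09
grip_force: 41.8
```

```bash
python3 st.py
```

```text
t 24.95 pos [439.5  33.   63.1] yaw 1.779 q6 1.27 F [-1.3  3.   7.3] T [0.756 0.211 0.013] tau6 0.066 w 7.6 g 41.8
```

Call:
apply_moves:
  plan:
    - {"offset": [0,0,0],"angular": [0,0,0.05],"claw": 0.0}
    - {"offset": [0,0,0],"angular": [0,0,0.1],"claw": 0.0}
    - {"offset": [0,0,0],"angular": [0,0,0.14],"claw": 0.0}
    - {"offset": [0,0,0],"angular": [0,0,0.17],"claw": 0.0}
    - {"offset": [0,0,0.0001],"angular": [0,0,0.19],"claw": 0.0}
    - {"offset": [0,0,0.0001],"angular": [0,0,0.2],"claw": 0.0}
    - {"offset": [0,0,0.0001],"angular": [0,0,0.2],"claw": 0.0}
    - {"offset": [0,0,0.0001],"angular": [0,0,0.2],"claw": 0.0}
    - {"offset": [0,0,0.0001],"angular": [0,0,0.2],"claw": 0.0}
    - {"offset": [0,0,0.0001],"angular": [0,0,0.2],"claw": 0.0}

```text
time_s: 26.2
tool_pos: [439.6, 33.0, 63.0]
tool_rot: [-2.212, -2.231, -0.003]
force: [-1.2, 3.0, 7.4]
gripper_width: 0.092
grip_force: 41.8
```

```bash
python3 st.py
```

```text
t 26.2 pos [439.6  33.   63. ] yaw 1.579 q6 1.47 F [-1.2  3.   7.4] T [0.724 0.166 0.159] tau6 0.136 w 7.8 g 41.8
```

Call:
apply_moves:
  plan:
    - {"offset": [0,0,0],"angular": [0,0,0.03],"claw": 0.0}
    - {"offset": [0,0,0],"angular": [0,0,0.06],"claw": 0.0}
    - {"offset": [0,0,0],"angular": [0,0,0.06],"claw": 0.0}
    - {"offset": [0,0,0],"angular": [0,0,0.06],"claw": 0.0}
    - {"offset": [0,0,0],"angular": [0,0,0.06],"claw": 0.03}
    - {"offset": [0,0,0],"angular": [0,0,0.06],"claw": 0.03}
    - {"offset": [0,0,-0.005],"angular": [0,0,0.06],"claw": 0.03}
    - {"offset": [0,0,-0.025],"angular": [0,0,0.06],"claw": 0.03}
    - {"offset": [0,0,-0.055],"angular": [0,0,-0.1],"claw": 0.03}
    - {"offset": [0,0,-0.08],"angular": [0,0,-0.28],"claw": 0.03}

```text
time_s: 27.45
tool_pos: [439.2, 32.3, 143.8]
tool_rot: [1.873, 2.522, 0.0]
force: [1.2, 0.8, -0.6]
gripper_width: 0.353
grip_force: 0.0
```

```bash
python3 st.py; python3 - <<'E'
from h import *
rel([545.3,-69,143],4.43)
E
```

```text
t 27.45 pos [439.2  32.3 143.8] yaw 1.864 q6 1.185 F [ 1.2  0.8 -0.6] T [-0.03  -0.013  0.039] tau6 2.548 w 30.1 g 0.0
offset [-0.1277, 0.0723, 0.0009] ang [-0.0001, 0.0005, -2.5657] q6 1.185 t 27.45 F [ 1.2  0.8 -0.6] T [-0.03  -0.013  0.039]
```

Call:
apply_moves:
  plan:
    - {"offset": [-0.0128,0.0072,0],"angular": [0,0,-0.185],"claw": 0.03}
    - {"offset": [-0.0255,0.0145,0],"angular": [0,0,-0.37],"claw": 0.03}
    - {"offset": [-0.0383,0.0217,0],"angular": [0,0,-0.555],"claw": 0.03}
    - {"offset": [-0.051,0.0289,0],"angular": [0,0,-0.74],"claw": 0.03}
    - {"offset": [-0.0639,0.0362,0],"angular": [0,0,-0.925],"claw": 0.03}
    - {"offset": [-0.0766,0.0434,0],"angular": [0,0,-1.11],"claw": 0.03}
    - {"offset": [-0.0894,0.0506,0.005],"angular": [0,0,-1.295],"claw": 0.03}
    - {"offset": [-0.102,0.0578,0.01],"angular": [0,0,-1.48],"claw": 0.03}
    - {"offset": [-0.115,0.065,0.02],"angular": [0,0,-1.665],"claw": 0.03}
    - {"offset": [-0.1277,0.0723,0.028],"angular": [0,0,-1.85],"claw": 0.03}

```text
time_s: 28.7
tool_pos: [544.9, -69.9, 114.4]
tool_rot: [0.888, -3.013, -0.0]
force: [-0.3, -0.0, 0.2]
gripper_width: 0.352
grip_force: 0.0
```

```bash
python3 look.py w5.png; python3 st.py
```

```text
[544.9 -69.9 114.4] yaw -2.559 q [-0.26  0.43 -0.27  0.87 -0.   -0.83] t 28.7
cover_edge [315.7 162.2] 0.65 [ 497.4 -100.3   46. ]
housing [315.2 164.6] 0.68 [503.4 -97.    0. ]
housing [415.3 210.7] 0.6 [491.1 -18.1   0. ]
cover [432.3 229.4] 0.94 [492.3 -16.8  41.6]
nut_a_grip [550.9 215.4] 0.69 [440.2  30.9  70. ]
nut_b_grip [409.3 114. ] 0.82 [447.9 -76.   70. ]
nut_c_grip [316.8 270.6] 0.85 [544.3 -69.3  70. ]
nut_d_grip [469.7 342.8] 0.66 [534.7  41.7  70. ]
nut_d_grip [551.2 214.4] 0.49 [439.6  30.7  70. ]
mask 1063 0.59 px 549.0 213.0 c [439.8  29.5] dir 1.776 sd [ 3.6 12.6]
mask 1582 0.31 px 405.0 113.0 c [448.7 -77.9] dir 2.715 sd [ 3.4 10.6]
mask 1734 0.68 px 406.0 113.0 c [448.6 -77.7] dir 2.709 sd [ 3.7 10.7]
mask 920 0.43 px 467.0 331.0 c [529.   33.9] dir 0.961 sd [5.2 8.1]
mask 1593 0.72 px 319.0 267.0 c [541.9 -69.3] dir 1.128 sd [ 4.1 11. ]
mask 909 0.82 px 467.0 331.0 c [528.9  34. ] dir 0.97 sd [5.1 8.2]
t 29.3 pos [544.7 -69.4 114.8] yaw -2.575 q6 -0.827 F [ 0.8 -0.2 -1.2] T [-0.01  -0.044 -0.042] tau6 0.02 w 29.9 g 0.0
```

View pics/w5.png

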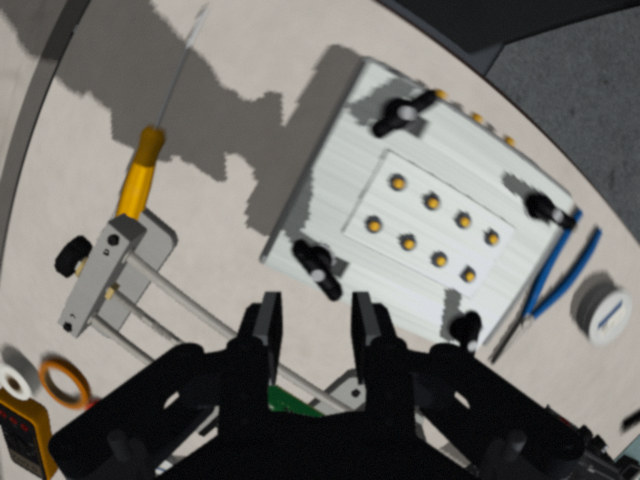

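```bash
python3 - <<'E'
from h import *
rel([544.7,-68.8,63.8],4.29)
E
```

```text
offset [-0.0003, 0.0005, 0.051] ang [-0.0002, 0.0001, -0.5817] q6 -0.827 t 29.3 F [ 0.8 -0.2 -1.2] T [-0.01  -0.044 -0.042]
```

Call:
apply_moves:
  plan:
    - {"offset": [0,0.0005,0.01],"angular": [0,0,-0.18],"claw": 0.03}
    - {"offset": [0,0.0005,0.02],"angular": [0,0,-0.36],"claw": 0.03}
    - {"offset": [0,0.0005,0.03],"angular": [0,0,-0.5],"claw": 0.03}
    - {"offset": [0,0.0005,0.042],"angular": [0,0,-0.58],"claw": 0.03}
    - {"offset": [0,0.0005,0.051],"angular": [0,0,-0.58],"claw": 0.025}
    - {"offset": [0,0.0005,0.051],"angular": [0,0,-0.58],"claw": 0.0}
    - {"offset": [0,0.0005,0.051],"angular": [0,0,-0.58],"claw": 0.0}
    - {"offset": [0,0.0005,0.051],"angular": [0,0,-0.58],"claw": 0.0}
    - {"offset": [0,0.0005,0.051],"angular": [0,0,-0.58],"claw": 0.0}
    - {"offset": [0,0.0005,0.051],"angular": [0,0,-0.58],"claw": 0.0}
  newtons: 40

```text
time_s: 30.55
tool_pos: [544.3, -69.2, 63.5]
tool_rot: [1.704, -2.639, -0.0]
force: [2.0, -2.7, -10.2]
gripper_width: 0.093
grip_force: 43.6
```

```bash
python3 st.py
```

```text
t 30.55 pos [544.3 -69.2  63.5] yaw -1.995 q6 -1.407 F [  2.   -2.7 -10.2] T [-0.585 -0.142  0.042] tau6 0.034 w 7.9 g 43.6
```

Call:
apply_moves:
  plan:
    - {"offset": [0,0,0],"angular": [0,0,0.185],"claw": 0.0}
    - {"offset": [0,0,0],"angular": [0,0,0.37],"claw": 0.0}
    - {"offset": [0,0,0.0001],"angular": [0,0,0.555],"claw": 0.0}
    - {"offset": [0,0,0.0002],"angular": [0,0,0.74],"claw": 0.0}
    - {"offset": [0,0,0.0003],"angular": [0,0,0.925],"claw": 0.0}
    - {"offset": [0,0,0.0003],"angular": [0,0,1.11],"claw": 0.0}
    - {"offset": [0,0,0.0004],"angular": [0,0,1.295],"claw": 0.0}
    - {"offset": [0,0,0.0005],"angular": [0,0,1.48],"claw": 0.0}
    - {"offset": [0,0,0.0006],"angular": [0,0,1.665],"claw": 0.0}
    - {"offset": [0,0,0.0006],"angular": [0,0,1.85],"claw": 0.0}

```text
time_s: 31.8
tool_pos: [544.2, -67.9, 62.8]
tool_rot: [-1.089, -2.946, -0.003]
force: [0.5, 2.4, -10.4]
gripper_width: 0.088
grip_force: 43.6
```

Call:
apply_moves:
  plan:
    - {"offset": [0,0,0],"angular": [0,0,0.05],"claw": 0.0}
    - {"offset": [0,0,0],"angular": [0,0,0.1],"claw": 0.0}
    - {"offset": [0,0,0],"angular": [0,0,0.14],"claw": 0.0}
    - {"offset": [0,0,0],"angular": [0,0,0.17],"claw": 0.0}
    - {"offset": [0,0,0.0001],"angular": [0,0,0.19],"claw": 0.0}
    - {"offset": [0,0,0.0001],"angular": [0,0,0.2],"claw": 0.0}
    - {"offset": [0,0,0.0001],"angular": [0,0,0.2],"claw": 0.0}
    - {"offset": [0,0,0.0001],"angular": [0,0,0.2],"claw": 0.0}
    - {"offset": [0,0,0.0001],"angular": [0,0,0.2],"claw": 0.0}
    - {"offset": [0,0,0.0001],"angular": [0,0,0.2],"claw": 0.0}

```text
time_s: 33.05
tool_pos: [544.3, -67.9, 62.8]
tool_rot: [-1.369, -2.826, -0.003]
force: [1.8, 5.8, -10.7]
gripper_width: 0.091
grip_force: 43.7
```

```bash
python3 st.py
```

```text
t 33.05 pos [544.3 -67.9  62.8] yaw 2.239 q6 0.643 F [  1.8   5.8 -10.7] T [ 1.276 -0.37   0.115] tau6 0.175 w 7.8 g 43.7
```

Call:
apply_moves:
  plan:
    - {"offset": [0,0,0],"angular": [0,0,0.02],"claw": 0.0}
    - {"offset": [0,0,0],"angular": [0,0,0.03],"claw": 0.0}
    - {"offset": [0,0,0],"angular": [0,0,0.03],"claw": 0.0}
    - {"offset": [0,0,0],"angular": [0,0,0.03],"claw": 0.03}
    - {"offset": [0,0,0],"angular": [0,0,0.03],"claw": 0.03}
    - {"offset": [0,0,-0.008],"angular": [0,0,0.03],"claw": 0.03}
    - {"offset": [0,0,-0.028],"angular": [0,0,0.0],"claw": 0.03}
    - {"offset": [0,0,-0.05],"angular": [0,0,-0.18],"claw": 0.03}
    - {"offset": [0,0,-0.06],"angular": [0,0,-0.36],"claw": 0.03}
    - {"offset": [0,0,-0.06],"angular": [0,0,-0.54],"claw": 0.03}

```text
time_s: 34.3
tool_pos: [545.5, -69.5, 124.8]
tool_rot: [0.557, 3.089, -0.001]
force: [0.8, -0.3, -0.8]
gripper_width: 0.347
grip_force: 0.0
```

```bash
python3 st.py;python3 - <<'E'
from h import *
rel([448.5,-76.5,115],5.84)
E
```

```text
t 34.3 pos [545.5 -69.5 124.8] yaw 2.784 q6 0.097 F [ 0.8 -0.3 -0.8] T [ 0.015 -0.033 -0.05 ] tau6 2.381 w 29.7 g 0.0
offset [0.0884, -0.0404, 0.0095] ang [-0.0044, 0.0003, -3.0555] q6 0.097 t 34.3 F [ 0.8 -0.3 -0.8] T [ 0.015 -0.033 -0.05 ]
```

Call:
apply_moves:
  plan:
    - {"offset": [0.0088,-0.004,0],"angular": [0,0,-0.185],"claw": 0.03}
    - {"offset": [0.0177,-0.0081,0],"angular": [0,0,-0.37],"claw": 0.03}
    - {"offset": [0.0265,-0.0121,0],"angular": [0,0,-0.555],"claw": 0.03}
    - {"offset": [0.0354,-0.0162,0],"angular": [0,0,-0.74],"claw": 0.03}
    - {"offset": [0.0442,-0.0202,0],"angular": [0,0,-0.925],"claw": 0.03}
    - {"offset": [0.053,-0.0242,0],"angular": [0,0,-1.11],"claw": 0.03}
    - {"offset": [0.0619,-0.0283,0],"angular": [0,0,-1.295],"claw": 0.03}
    - {"offset": [0.0707,-0.0323,0],"angular": [0,0,-1.48],"claw": 0.03}
    - {"offset": [0.0796,-0.0364,0.005],"angular": [0,0,-1.665],"claw": 0.03}
    - {"offset": [0.0884,-0.0404,0.0095],"angular": [0,0,-1.85],"claw": 0.03}

```text
time_s: 35.55
tool_pos: [447.6, -75.8, 114.2]
tool_rot: [-2.133, 2.306, -0.002]
force: [0.1, -0.2, 0.2]
gripper_width: 0.351
grip_force: 0.0
```

```bash
cat > look1.py <<'E'
from h import *
import sys
l,f,*g=sys.argv[1:];g=[float(x) for x in g]
s=bot.observe();w=bot.get_image("wrist");save(w,f)
for r in bot.pinpoint(w,l)[:3]: print(np.round(r["location"]),round(r["confidence"],2),np.round(watz(w,s,r["location"],70),1))
for r in bot.outline_of(w,l):
    v,u=np.nonzero(r["region"]);P=np.array([watz(w,s,q,70)[:2] for q in zip(u,v)]);c=P.mean(0);e,V=np.linalg.eigh(np.cov((P-c).T))
    print("mask",len(u),round(r["confidence"],2),"c",c.round(1),"dir",round(np.arctan2(V[1,1],V[0,1])%np.pi,3),"sd",np.sqrt(e).round(1))
rel(g[:3],g[3])
E
python3 look1.py nut_b_grip w6.png 448.5 -76.5 63.8 5.84
```

```text
[315. 267.] 0.75 [447.4 -77.7  70. ]
mask 1728 0.78 c [447.9 -79.1] dir 2.691 sd [ 4.7 10.4]
mask 33147 0.42 c [478.4 -61.1] dir 2.18 sd [34.7 40.8]
offset [0.0007, -0.001, 0.0502] ang [-0.0004, -0.0006, -1.2149] q6 -1.812 t 35.7 F [ 0.6  0.5 -1. ] T [-0.012 -0.056 -0.051]
```

Call:
apply_moves:
  plan:
    - {"offset": [0.0007,-0.0008,0.0],"angular": [0,0,-0.18],"claw": 0.03}
    - {"offset": [0.0007,-0.0008,0.005],"angular": [0,0,-0.36],"claw": 0.03}
    - {"offset": [0.0007,-0.0008,0.01],"angular": [0,0,-0.54],"claw": 0.03}
    - {"offset": [0.0007,-0.0008,0.016],"angular": [0,0,-0.72],"claw": 0.03}
    - {"offset": [0.0007,-0.0008,0.022],"angular": [0,0,-0.9],"claw": 0.03}
    - {"offset": [0.0007,-0.0008,0.03],"angular": [0,0,-1.08],"claw": 0.03}
    - {"offset": [0.0007,-0.0008,0.042],"angular": [0,0,-1.21],"claw": 0.03}
    - {"offset": [0.0007,-0.0008,0.0502],"angular": [0,0,-1.21],"claw": 0.025}
    - {"offset": [0.0007,-0.0008,0.0502],"angular": [0,0,-1.21],"claw": 0.01}
    - {"offset": [0.0007,-0.0008,0.0502],"angular": [0,0,-1.21],"claw": 0.0}
  newtons: 40

```text
time_s: 36.95
tool_pos: [448.2, -76.3, 63.4]
tool_rot: [3.063, -0.696, -0.0]
force: [-0.1, -0.3, -4.2]
gripper_width: 0.092
grip_force: 41.2
```

```bash
python3 tq.py 4; python3 st.py
```

```text
t 37.15 Tz [0.005 0.002 0.031 0.029] mean 0.017 tau6 [0.071 0.059 0.05  0.042] F [-0.4 -0.4 -2.4] q6 -3.026 yaw -0.445
t 37.15 pos [448.1 -76.3  63.3] yaw -0.445 q6 -3.026 F [-0.4 -0.4 -2.4] T [-0.076  0.112  0.029] tau6 0.042 w 7.5 g 41.2
```

Gripped nut b on the bar. Turn.

Call:
apply_moves:
  plan:
    - {"offset": [0,0,0],"angular": [0,0,0.185],"claw": 0.0}
    - {"offset": [0,0,0],"angular": [0,0,0.37],"claw": 0.0}
    - {"offset": [0,0,0.0001],"angular": [0,0,0.555],"claw": 0.0}
    - {"offset": [0,0,0.0002],"angular": [0,0,0.74],"claw": 0.0}
    - {"offset": [0,0,0.0003],"angular": [0,0,0.925],"claw": 0.0}
    - {"offset": [0,0,0.0003],"angular": [0,0,1.11],"claw": 0.0}
    - {"offset": [0,0,0.0004],"angular": [0,0,1.295],"claw": 0.0}
    - {"offset": [0,0,0.0005],"angular": [0,0,1.48],"claw": 0.0}
    - {"offset": [0,0,0.0006],"angular": [0,0,1.665],"claw": 0.0}
    - {"offset": [0,0,0.0006],"angular": [0,0,1.85],"claw": 0.0}

```text
time_s: 38.4
tool_pos: [449.8, -76.0, 63.1]
tool_rot: [-1.281, 2.865, -0.001]
force: [4.9, 1.7, -6.1]
gripper_width: 0.091
grip_force: 40.9
```

Call:
apply_moves:
  plan:
    - {"offset": [0,0,0],"angular": [0,0,0.05],"claw": 0.0}
    - {"offset": [0,0,0],"angular": [0,0,0.1],"claw": 0.0}
    - {"offset": [0,0,0],"angular": [0,0,0.14],"claw": 0.0}
    - {"offset": [0,0,0],"angular": [0,0,0.17],"claw": 0.0}
    - {"offset": [0,0,0.0001],"angular": [0,0,0.19],"claw": 0.0}
    - {"offset": [0,0,0.0001],"angular": [0,0,0.2],"claw": 0.0}
    - {"offset": [0,0,0.0001],"angular": [0,0,0.2],"claw": 0.0}
    - {"offset": [0,0,0.0001],"angular": [0,0,0.2],"claw": 0.0}
    - {"offset": [0,0,0.0001],"angular": [0,0,0.2],"claw": 0.0}
    - {"offset": [0,0,0.0001],"angular": [0,0,0.2],"claw": 0.0}

```text
time_s: 39.65
tool_pos: [450.0, -76.2, 63.0]
tool_rot: [-0.998, 2.976, -0.001]
force: [5.6, 0.9, -5.6]
gripper_width: 0.091
grip_force: 40.9
```

```bash
python3 st.py
```

```text
t 39.65 pos [450.  -76.2  63. ] yaw -2.495 q6 -0.976 F [ 5.6  0.9 -5.6] T [ 0.331 -1.147  0.092] tau6 0.072 w 7.8 g 40.9
```

Call:
apply_moves:
  plan:
    - {"offset": [0,0,0],"angular": [0,0,0.05],"claw": 0.0}
    - {"offset": [0,0,0],"angular": [0,0,0.1],"claw": 0.0}
    - {"offset": [0,0,0],"angular": [0,0,0.14],"claw": 0.0}
    - {"offset": [0,0,0],"angular": [0,0,0.17],"claw": 0.0}
    - {"offset": [0,0,0.0001],"angular": [0,0,0.19],"claw": 0.0}
    - {"offset": [0,0,0.0001],"angular": [0,0,0.2],"claw": 0.0}
    - {"offset": [0,0,0.0001],"angular": [0,0,0.2],"claw": 0.0}
    - {"offset": [0,0,0.0001],"angular": [0,0,0.2],"claw": 0.0}
    - {"offset": [0,0,0.0001],"angular": [0,0,0.2],"claw": 0.0}
    - {"offset": [0,0,0.0001],"angular": [0,0,0.2],"claw": 0.0}

```text
time_s: 40.9
tool_pos: [450.1, -76.4, 62.9]
tool_rot: [-0.695, 3.06, -0.001]
force: [5.9, 1.3, -5.6]
gripper_width: 0.089
grip_force: 40.9
```

```bash
python3 st.py
```

```text
t 40.9 pos [450.1 -76.4  62.9] yaw -2.695 q6 -0.776 F [ 5.9  1.3 -5.6] T [ 0.137 -1.164  0.087] tau6 0.071 w 7.6 g 40.9
```

Call:
apply_moves:
  plan:
    - {"offset": [0,0,0],"angular": [0,0,0.05],"claw": 0.0}
    - {"offset": [0,0,0],"angular": [0,0,0.1],"claw": 0.0}
    - {"offset": [0,0,0],"angular": [0,0,0.14],"claw": 0.0}
    - {"offset": [0,0,0],"angular": [0,0,0.17],"claw": 0.0}
    - {"offset": [0,0,0.0001],"angular": [0,0,0.19],"claw": 0.0}
    - {"offset": [0,0,0.0001],"angular": [0,0,0.2],"claw": 0.0}
    - {"offset": [0,0,0.0001],"angular": [0,0,0.2],"claw": 0.0}
    - {"offset": [0,0,0.0001],"angular": [0,0,0.2],"claw": 0.0}
    - {"offset": [0,0,0.0001],"angular": [0,0,0.2],"claw": 0.0}
    - {"offset": [0,0,0.0001],"angular": [0,0,0.2],"claw": 0.0}

```text
time_s: 42.15
tool_pos: [450.1, -76.6, 62.9]
tool_rot: [-0.386, 3.114, -0.001]
force: [5.2, -0.1, -4.7]
gripper_width: 0.091
grip_force: 40.9
```

```bash
python3 st.py
```

```text
t 42.15 pos [450.1 -76.6  62.9] yaw -2.895 q6 -0.576 F [ 5.2 -0.1 -4.7] T [-0.011 -1.161  0.046] tau6 0.071 w 7.8 g 40.9
```

Call:
apply_moves:
  plan:
    - {"offset": [0,0,0],"angular": [0,0,0.05],"claw": 0.0}
    - {"offset": [0,0,0],"angular": [0,0,0.1],"claw": 0.0}
    - {"offset": [0,0,0],"angular": [0,0,0.14],"claw": 0.0}
    - {"offset": [0,0,0],"angular": [0,0,0.17],"claw": 0.0}
    - {"offset": [0,0,0.0001],"angular": [0,0,0.19],"claw": 0.0}
    - {"offset": [0,0,0.0001],"angular": [0,0,0.2],"claw": 0.0}
    - {"offset": [0,0,0.0001],"angular": [0,0,0.2],"claw": 0.0}
    - {"offset": [0,0,0.0001],"angular": [0,0,0.2],"claw": 0.0}
    - {"offset": [0,0,0.0001],"angular": [0,0,0.2],"claw": 0.0}
    - {"offset": [0,0,0.0001],"angular": [0,0,0.2],"claw": 0.0}

```text
time_s: 43.4
tool_pos: [450.2, -76.8, 62.8]
tool_rot: [-0.073, 3.137, -0.001]
force: [5.1, -1.0, -5.2]
gripper_width: 0.086
grip_force: 40.9
```

```bash
python3 st.py
```

```text
t 43.4 pos [450.2 -76.8  62.8] yaw -3.095 q6 -0.376 F [ 5.1 -1.  -5.2] T [-0.161 -1.129  0.129] tau6 0.128 w 7.3 g 40.9
```

Call:
apply_moves:
  plan:
    - {"offset": [0,0,0],"angular": [0,0,0.04],"claw": 0.0}
    - {"offset": [0,0,0],"angular": [0,0,0.07],"claw": 0.0}
    - {"offset": [0,0,0],"angular": [0,0,0.07],"claw": 0.0}
    - {"offset": [0,0,0],"angular": [0,0,0.07],"claw": 0.0}
    - {"offset": [0,0,0],"angular": [0,0,0.07],"claw": 0.03}
    - {"offset": [0,0,0],"angular": [0,0,0.07],"claw": 0.03}
    - {"offset": [0,0,-0.008],"angular": [0,0,0.07],"claw": 0.03}
    - {"offset": [0,0,-0.028],"angular": [0,0,0.0],"claw": 0.03}
    - {"offset": [0,0,-0.05],"angular": [0,0,-0.15],"claw": 0.03}
    - {"offset": [0,0,-0.06],"angular": [0,0,-0.3],"claw": 0.03}

```text
time_s: 44.65
tool_pos: [448.8, -76.4, 123.9]
tool_rot: [-0.55, 3.092, -0.001]
force: [-0.0, -0.5, -0.4]
gripper_width: 0.351
grip_force: 0.0
```

```bash
python3 -c "
from h import *
rel([534.6,42,115],3.69)"
```

```text
offset [-0.1214, 0.0816, 0.009] ang [-0.0012, 0.0013, -0.1964] q6 -0.682 t 44.65 F [-0.  -0.5 -0.4] T [0.039 0.006 0.034]
```

Call:
apply_moves:
  plan:
    - {"offset": [-0.0152,0.0102,0],"angular": [0,0,-0.03],"claw": 0.03}
    - {"offset": [-0.0304,0.0204,0],"angular": [0,0,-0.06],"claw": 0.03}
    - {"offset": [-0.0455,0.0306,0],"angular": [0,0,-0.09],"claw": 0.03}
    - {"offset": [-0.0607,0.0408,0],"angular": [0,0,-0.12],"claw": 0.03}
    - {"offset": [-0.0759,0.051,0],"angular": [0,0,-0.15],"claw": 0.03}
    - {"offset": [-0.091,0.0612,0],"angular": [0,0,-0.18],"claw": 0.03}
    - {"offset": [-0.1062,0.0714,0],"angular": [0,0,-0.196],"claw": 0.03}
    - {"offset": [-0.1214,0.0816,0.009],"angular": [0,0,-0.196],"claw": 0.03}
    - {"offset": [-0.1214,0.0816,0.009],"angular": [0,0,-0.196],"claw": 0.03}
    - {"offset": [-0.1214,0.0816,0.009],"angular": [0,0,-0.196],"claw": 0.03}

```text
time_s: 45.9
tool_pos: [534.2, 41.7, 112.8]
tool_rot: [0.843, -3.025, -0.0]
force: [0.1, -0.7, -0.7]
gripper_width: 0.352
grip_force: 0.0
```

```bash
python3 look1.py nut_d_grip w7.png 534.6 42 63.8 3.69
```

```text
[318. 273.] 0.98 [533.8  43.1  70. ]
mask 1391 0.7 c [533.   40.4] dir 0.569 sd [ 3.5 11. ]
offset [-0.0005, 0.0004, 0.0495] ang [-0.0, -0.0001, -0.0059] q6 -0.602 t 46.05 F [ 0.5 -0.1 -0.1] T [ 0.017  0.041 -0.012]
```

View pics/w7.png

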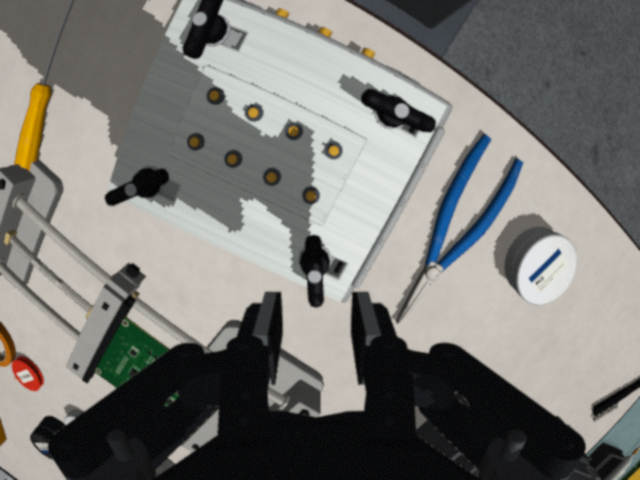

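Call:
apply_moves:
  plan:
    - {"offset": [0,0.0003,0.015],"angular": [0,0,0],"claw": 0.03}
    - {"offset": [0,0.0003,0.03],"angular": [0,0,0],"claw": 0.03}
    - {"offset": [0,0.0003,0.042],"angular": [0,0,0],"claw": 0.03}
    - {"offset": [0,0.0003,0.0495],"angular": [0,0,0],"claw": 0.025}
    - {"offset": [0,0.0003,0.0495],"angular": [0,0,0],"claw": 0.01}
    - {"offset": [0,0.0003,0.0495],"angular": [0,0,0],"claw": 0.0}
    - {"offset": [0,0.0003,0.0495],"angular": [0,0,0],"claw": 0.0}
    - {"offset": [0,0.0003,0.0495],"angular": [0,0,0],"claw": 0.0}
    - {"offset": [0,0.0003,0.0495],"angular": [0,0,0],"claw": 0.0}
    - {"offset": [0,0.0003,0.0495],"angular": [0,0,0],"claw": 0.0}
  newtons: 40

```text
time_s: 47.3
tool_pos: [534.4, 41.0, 63.4]
tool_rot: [0.842, -3.026, 0.003]
force: [2.4, -4.5, -9.5]
gripper_width: 0.085
grip_force: 41.7
```

```bash
python3 st.py
```

```text
t 47.3 pos [534.4  41.   63.4] yaw -2.599 q6 -0.601 F [ 2.4 -4.5 -9.5] T [-1.044 -0.368  0.024] tau6 0.034 w 7.2 g 41.7
```

Call:
apply_moves:
  plan:
    - {"offset": [0,0,0],"angular": [0,0,0.185],"claw": 0.0}
    - {"offset": [0,0,0],"angular": [0,0,0.37],"claw": 0.0}
    - {"offset": [0,0,0.0001],"angular": [0,0,0.555],"claw": 0.0}
    - {"offset": [0,0,0.0002],"angular": [0,0,0.74],"claw": 0.0}
    - {"offset": [0,0,0.0003],"angular": [0,0,0.925],"claw": 0.0}
    - {"offset": [0,0,0.0003],"angular": [0,0,1.11],"claw": 0.0}
    - {"offset": [0,0,0.0004],"angular": [0,0,1.295],"claw": 0.0}
    - {"offset": [0,0,0.0005],"angular": [0,0,1.48],"claw": 0.0}
    - {"offset": [0,0,0.0006],"angular": [0,0,1.665],"claw": 0.0}
    - {"offset": [0,0,0.0006],"angular": [0,0,1.85],"claw": 0.0}

```text
time_s: 48.55
tool_pos: [535.1, 41.9, 63.1]
tool_rot: [1.917, 2.488, 0.001]
force: [3.5, -1.1, -7.9]
gripper_width: 0.09
grip_force: 41.7
```

Call:
apply_moves:
  plan:
    - {"offset": [0,0,0],"angular": [0,0,0.05],"claw": 0.0}
    - {"offset": [0,0,0],"angular": [0,0,0.1],"claw": 0.0}
    - {"offset": [0,0,0],"angular": [0,0,0.14],"claw": 0.0}
    - {"offset": [0,0,0],"angular": [0,0,0.17],"claw": 0.0}
    - {"offset": [0,0,0.0001],"angular": [0,0,0.19],"claw": 0.0}
    - {"offset": [0,0,0.0001],"angular": [0,0,0.2],"claw": 0.0}
    - {"offset": [0,0,0.0001],"angular": [0,0,0.2],"claw": 0.0}
    - {"offset": [0,0,0.0001],"angular": [0,0,0.2],"claw": 0.0}
    - {"offset": [0,0,0.0001],"angular": [0,0,0.2],"claw": 0.0}
    - {"offset": [0,0,0.0001],"angular": [0,0,0.2],"claw": 0.0}

```text
time_s: 49.8
tool_pos: [535.2, 41.9, 63.1]
tool_rot: [2.149, 2.29, 0.001]
force: [4.5, -0.6, -11.3]
gripper_width: 0.089
grip_force: 41.5
```

```bash
python3 st.py
```

```text
t 49.8 pos [535.2  41.9  63.1] yaw 1.635 q6 1.449 F [  4.5  -0.6 -11.3] T [-0.229 -1.255  0.082] tau6 0.076 w 7.6 g 41.5
```

Call:
apply_moves:
  plan:
    - {"offset": [0,0,0],"angular": [0,0,0.05],"claw": 0.0}
    - {"offset": [0,0,0],"angular": [0,0,0.1],"claw": 0.0}
    - {"offset": [0,0,0],"angular": [0,0,0.14],"claw": 0.0}
    - {"offset": [0,0,0],"angular": [0,0,0.17],"claw": 0.0}
    - {"offset": [0,0,0.0001],"angular": [0,0,0.18],"claw": 0.0}
    - {"offset": [0,0,0.0001],"angular": [0,0,0.19],"claw": 0.0}
    - {"offset": [0,0,0.0001],"angular": [0,0,0.19],"claw": 0.0}
    - {"offset": [0,0,0.0001],"angular": [0,0,0.19],"claw": 0.0}
    - {"offset": [0,0,0.0001],"angular": [0,0,0.19],"claw": 0.0}
    - {"offset": [0,0,0.0001],"angular": [0,0,0.19],"claw": 0.0}

```text
time_s: 51.05
tool_pos: [535.4, 41.9, 63.0]
tool_rot: [2.356, 2.076, 0.002]
force: [5.9, -0.7, -11.0]
gripper_width: 0.091
grip_force: 41.5
```

```bash
python3 st.py
```

```text
t 51.05 pos [535.4  41.9  63. ] yaw 1.445 q6 1.639 F [  5.9  -0.7 -11. ] T [-0.259 -1.334  0.08 ] tau6 0.076 w 7.8 g 41.5
```

Call:
apply_moves:
  plan:
    - {"offset": [0,0,0],"angular": [0,0,0.05],"claw": 0.0}
    - {"offset": [0,0,0],"angular": [0,0,0.1],"claw": 0.0}
    - {"offset": [0,0,0],"angular": [0,0,0.14],"claw": 0.0}
    - {"offset": [0,0,0],"angular": [0,0,0.17],"claw": 0.0}
    - {"offset": [0,0,0.0001],"angular": [0,0,0.18],"claw": 0.0}
    - {"offset": [0,0,0.0001],"angular": [0,0,0.19],"claw": 0.0}
    - {"offset": [0,0,0.0001],"angular": [0,0,0.19],"claw": 0.0}
    - {"offset": [0,0,0.0001],"angular": [0,0,0.19],"claw": 0.0}
    - {"offset": [0,0,0.0001],"angular": [0,0,0.19],"claw": 0.0}
    - {"offset": [0,0,0.0001],"angular": [0,0,0.19],"claw": 0.0}

```text
time_s: 52.3
tool_pos: [535.5, 41.9, 62.9]
tool_rot: [2.542, 1.843, 0.002]
force: [6.3, -1.3, -10.2]
gripper_width: 0.09
grip_force: 41.5
```

```bash
python3 st.py
```

```text
t 52.3 pos [535.5  41.9  62.9] yaw 1.255 q6 1.829 F [  6.3  -1.3 -10.2] T [-0.266 -1.388  0.041] tau6 0.076 w 7.7 g 41.5
```

Call:
apply_moves:
  plan:
    - {"offset": [0,0,0],"angular": [0,0,0.05],"claw": 0.0}
    - {"offset": [0,0,0],"angular": [0,0,0.1],"claw": 0.0}
    - {"offset": [0,0,0],"angular": [0,0,0.14],"claw": 0.0}
    - {"offset": [0,0,0],"angular": [0,0,0.17],"claw": 0.0}
    - {"offset": [0,0,0.0001],"angular": [0,0,0.18],"claw": 0.0}
    - {"offset": [0,0,0.0001],"angular": [0,0,0.19],"claw": 0.0}
    - {"offset": [0,0,0.0001],"angular": [0,0,0.19],"claw": 0.0}
    - {"offset": [0,0,0.0001],"angular": [0,0,0.19],"claw": 0.0}
    - {"offset": [0,0,0.0001],"angular": [0,0,0.19],"claw": 0.0}
    - {"offset": [0,0,0.0001],"angular": [0,0,0.19],"claw": 0.0}

```text
time_s: 53.55
tool_pos: [535.6, 41.8, 62.9]
tool_rot: [2.706, 1.594, 0.002]
force: [5.6, -2.0, -11.0]
gripper_width: 0.09
grip_force: 41.5
```

```bash
python3 st.py
```

```text
t 53.55 pos [535.6  41.8  62.9] yaw 1.065 q6 2.019 F [  5.6  -2.  -11. ] T [-0.446 -1.423  0.083] tau6 0.076 w 7.7 g 41.5
```

Call:
apply_moves:
  plan:
    - {"offset": [0,0,0],"angular": [0,0,0.05],"claw": 0.0}
    - {"offset": [0,0,0],"angular": [0,0,0.1],"claw": 0.0}
    - {"offset": [0,0,0],"angular": [0,0,0.14],"claw": 0.0}
    - {"offset": [0,0,0],"angular": [0,0,0.17],"claw": 0.0}
    - {"offset": [0,0,0.0001],"angular": [0,0,0.18],"claw": 0.0}
    - {"offset": [0,0,0.0001],"angular": [0,0,0.19],"claw": 0.0}
    - {"offset": [0,0,0.0001],"angular": [0,0,0.19],"claw": 0.0}
    - {"offset": [0,0,0.0001],"angular": [0,0,0.19],"claw": 0.0}
    - {"offset": [0,0,0.0001],"angular": [0,0,0.19],"claw": 0.0}
    - {"offset": [0,0,0.0001],"angular": [0,0,0.19],"claw": 0.0}

```text
time_s: 54.8
tool_pos: [535.7, 41.7, 62.8]
tool_rot: [2.845, 1.33, 0.003]
force: [6.7, -1.7, -10.7]
gripper_width: 0.089
grip_force: 41.5
```

```bash
python3 st.py
```

```text
t 54.8 pos [535.7  41.7  62.8] yaw 0.875 q6 2.209 F [  6.7  -1.7 -10.7] T [-0.45  -1.458  0.096] tau6 0.076 w 7.6 g 41.5
```

Call:
apply_moves:
  plan:
    - {"offset": [0,0,0],"angular": [0,0,0.05],"claw": 0.0}
    - {"offset": [0,0,0],"angular": [0,0,0.1],"claw": 0.0}
    - {"offset": [0,0,0],"angular": [0,0,0.14],"claw": 0.0}
    - {"offset": [0,0,0],"angular": [0,0,0.17],"claw": 0.0}
    - {"offset": [0,0,0.0001],"angular": [0,0,0.18],"claw": 0.0}
    - {"offset": [0,0,0.0001],"angular": [0,0,0.19],"claw": 0.0}
    - {"offset": [0,0,0.0001],"angular": [0,0,0.19],"claw": 0.0}
    - {"offset": [0,0,0.0001],"angular": [0,0,0.19],"claw": 0.0}
    - {"offset": [0,0,0.0001],"angular": [0,0,0.19],"claw": 0.0}
    - {"offset": [0,0,0.0001],"angular": [0,0,0.19],"claw": 0.0}

```text
time_s: 56.05
tool_pos: [535.8, 41.6, 62.8]
tool_rot: [2.958, 1.054, 0.003]
force: [6.4, -2.6, -10.3]
gripper_width: 0.093
grip_force: 41.6
```

```bash
python3 st.py
```

```text
t 56.05 pos [535.8  41.6  62.8] yaw 0.685 q6 2.399 F [  6.4  -2.6 -10.3] T [-0.643 -1.417  0.187] tau6 0.19 w 7.9 g 41.6
```

Call:
apply_moves:
  plan:
    - {"offset": [0,0,0],"angular": [0,0,0.01],"claw": 0.0}
    - {"offset": [0,0,0],"angular": [0,0,0.01],"claw": 0.03}
    - {"offset": [0,0,0],"angular": [0,0,0.01],"claw": 0.03}
    - {"offset": [0,0,0],"angular": [0,0,0.01],"claw": 0.03}
    - {"offset": [0,0,-0.008],"angular": [0,0,0.01],"claw": 0.03}
    - {"offset": [0,0,-0.03],"angular": [0,0,0.01],"claw": 0.03}
    - {"offset": [0,0,-0.06],"angular": [0,0,0.01],"claw": 0.03}
    - {"offset": [0,0,-0.09],"angular": [0,0,0.01],"claw": 0.03}
    - {"offset": [0,0,-0.12],"angular": [0,0,0.01],"claw": 0.03}
    - {"offset": [0,0,-0.12],"angular": [0,0,0.01],"claw": 0.03}

```text
time_s: 57.3
tool_pos: [536.0, 42.0, 185.2]
tool_rot: [2.963, 1.039, 0.007]
force: [-0.1, -0.2, 0.0]
gripper_width: 0.351
grip_force: 0.0
```

```bash
python3 st.py; python3 - <<'E'
from h import *
im=bot.get_image("top")
a=im["color"][150:340,200:460,::-1];cv2.imwrite("pics/end.png",cv2.resize(a,None,fx=3,fy=3,interpolation=2))
E
```

```text
t 57.3 pos [536.   42.  185.2] yaw 0.675 q6 2.409 F [-0.1 -0.2  0. ] T [-0.014  0.026 -0.018] tau6 0.0 w 30.0 g 0.0
```

View pics/end.png

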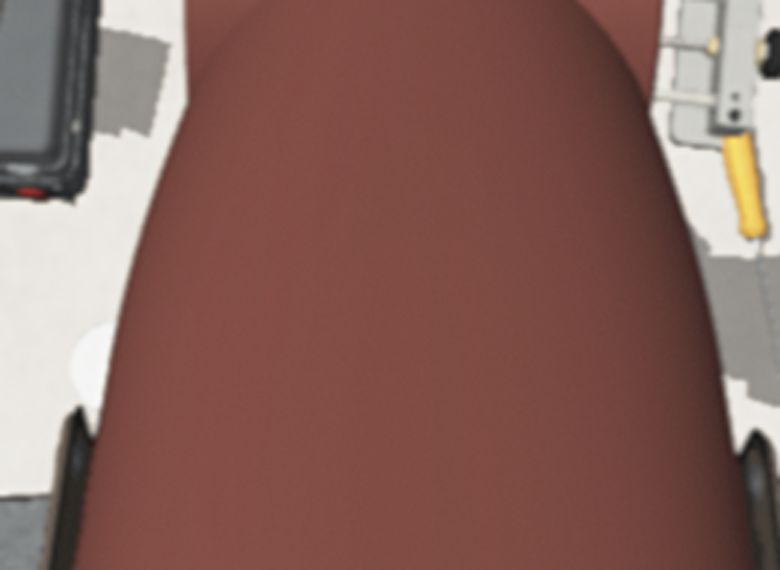

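The arm hides the housing in the top view. The tool is clear with zero force on it, and the driver and the visible edge of the tin are where they were. I'm handing in.

```bash
python3 -c "
from cell import bot
print(bot.sign_off())"
```

```text
the job is handed in; nothing more can be done
None
```

The cover was pushed to the ledge (9.6 N at the last reading) and the nuts tightened in the order a, c, b, d, each let go at about 0.2 N m, with the arm clear by 57 s. My first grip on nut a closed on its hub, so I opened and regripped on the bar before turning it. I handed the job in without a clear last view of the housing, because the arm blocked the top camera.

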